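# Post the footage cartridge into the deposit box

### The job

Take the orange drive cartridge out of its rack and post it, tab end up, through the narrow slot in the top of the blue deposit box, pushing it right through until it drops inside. The slot grips the cartridge and its plate is never set in quite the same place, so feel your way in gently and do not force it; leave the other two cartridges in the rack and everything else on the desk alone.

Things in the scene. Friction and masses are not known exactly. Their poses are not given: they have to be found in the camera images.
- orange_center (a point): Centre of the orange drive cartridge, a flat rigid 150 g plastic case, 100 mm tall, upright in the rack: foot 50 mm below this point, top 50 mm above. Lower 60 mm: case 70 mm wide (x) by 14 mm thick (y). Upper 40 mm: centred grip tab 50 mm wide (x) by 8 mm thick (y), so 3 mm shoulders run along both faces 10 mm above this point. z up.
- black_center (a point): Centre of the black cartridge, same shape and axes; it stays in the rack.
- white_center (a point): Centre of the white cartridge, same shape and axes; it stays in the rack.
- rack: Grey rack block fixed to the desk, 100 (x) by 170 (y) by 30 mm high, origin at the centre of its underside. Three pockets in a row along its y at -55, 0, +55 mm, each 73 (x) by 17 (y) and 25 mm deep (floor 5 mm above the desk); one cartridge stands in each, in any order, its x and y along the rack's.
- box: Blue steel deposit box fixed to the desk, 180 (x) by 160 (y) by 120 mm high to the top of its steel throat plate; origin at the centre of its underside, z up. Hollow; inner floor 4 mm above the desk: a cartridge standing on it is wholly below the plate.
- slot (a point): NOMINAL slot centre on the top face of the throat plate, 120 mm above the desk, axes as the box. The slot is 76 mm long (x), 16.5 mm wide (y), through the 4 mm plate. The plate, with slot, guide and roller, is set stiffly up to 14 mm either way along y, differently each time, so the true slot centre is this point plus -14 to +14 mm in y (exact in x). Fingers do not fit through.
- tumbler: Clear glass tumbler, 68 mm across, 120 mm tall, loose bystander; origin at its underside. Leave it alone.
- pencup: Grey pen cup, 72 mm across, 100 mm tall, with three pens standing to 150 mm, loose bystander; origin at its underside. Leave it alone.
- batteries: Blue battery pack, 60 by 90 by 30 mm, loose bystander; origin at its underside. Leave it alone.
- carton: White carton, 70 by 140 by 45 mm, loose bystander; origin at its underside. Leave it alone.
- mouse: Black computer mouse, 105 by 60 by 30 mm, loose bystander; origin at its underside. Leave it alone.
- driver: Screwdriver lying on the desk, 180 mm long, loose bystander; origin at its underside. Leave it alone.
- guide (a point): NOMINAL middle of the top edge of the yellow guide fence, which is set with the plate. It stands along the slot's +y edge, 80 mm long (x), 4 mm thick, from 12 mm above to 40 mm below the plate; its -y face is the slot's +y wall, 8.25 mm from the slot's middle: a case slid in +y against it has 2.5 mm slack on its -y side. The plate on the slot's -y side is flat.
- pinch (a point): NOMINAL place, 14 mm below the plate's top under the slot's -y edge, of a sprung rubber roller (moves with the plate). It narrows the passage to 12.5 mm, so the 14 mm case needs a push of some 2 to 8 N and stays where it is let go. Pushed on until its top is less than 20 mm above the plate, it drops in by itself, as the roller then meets the thin tab.

How it is judged:
On the way, in this order (a step that is already met when the one before it is completed fails the run):
1. the orange cartridge is lifted clear of the rack (height (world z) of orange_center above 0.1 m and horizontal distance between orange_center and slot above 0.04 m), for 0.1 s.
2. the orange cartridge stands upright in the slot, its foot at least 10 mm below the top of the throat plate (z of orange_center in the frame of box between 0.075 and 0.16 m and x of orange_center in the frame of box between -0.006 and 0.006 m and y of orange_center in the frame of box between -0.02 and 0.02 m and angle between orange_center's own z axis and vertical below 0.2 rad), for 0.1 s.
At the end, for the whole second after the job is handed in: The orange cartridge lies or stands at rest inside the deposit box (its centre less than 62 mm above the box's underside and within its walls), and the black and white cartridges are still in their pockets (within 12 mm of their starts) (z of orange_center in the frame of box between 0 and 0.062 m and x of orange_center in the frame of box between -0.088 and 0.088 m and y of orange_center in the frame of box between -0.078 and 0.078 m and linear speed of orange below 0.02 m/s and distance of each of black_center, white_center from where it was at the start of the episode below 0.012 m); the robot touches nothing.
It fails at once if the orange cartridge is forced: it bears on the box, throat plate or roller with more than 25 N while it is not yet inside (contact force between orange and box above 25 N and z of orange_center in the frame of box above 0.075 m).
It fails at once if the robot presses on the deposit box itself with more than 25 N (contact force between the arm and box above 25 N).
It fails at once if a black or white cartridge is pulled out or knocked (moved 20 mm) (distance of any of black_center, white_center from where it was at the start of the episode above 0.02 m).
It fails at once if something else on the desk is disturbed (moved 20 mm) (distance of any of tumbler, pencup, batteries, carton, mouse, driver from where it was at the start of the episode above 0.02 m).
It also fails if it takes over 61 s, if anything falls off the work surface, if the arm or the gripper's body presses on something with over 40 N, if the wrist force passes 120 N, or if a joint passes its speed limit or range.

### The arm

A 7-joint arm with a two-finger parallel gripper is mounted at the origin on the work surface. World frame = base frame: x ahead of the robot, y to its left, z up, the work surface at z = 0. Lengths are in m, angles in rad, forces in N, time in s.
With the tool pointing down it reaches from about 0.4 to 0.875 m from the base axis. Payload 19.3 kg.
Tool frame: the origin (TCP) lies at the very end of the fingers, on their centre line; the grasp point (between the pads) lies 19 mm behind it; z points along the fingers, y is the direction in which the jaws open and shut (so a half turn about z gives the same grasp; the last joint's range is limited). The gripper opens to 85 mm and grips with 20 to 120 N. Pads are 22 mm wide; open, the fingers measure 114 mm over their backs; the gripper's body (76 mm by 85 mm) begins 54 mm behind the grasp point. The pads swing forward as they close: fully open they stand 13 mm farther back than shut.
Start: joints at [-1.382, 0.521, -0.036, 1.599, 0.021, 1.021, -0.113], TCP at [0.16, 0.604, 0.231] pointing down, gripper open.
Joint ranges: [-2.91, 2.91], [-0.3, 2.13], [-1.5, 1.42], [0.17, 2.43], [-1.26, 4.41], [0.16, 1.93], [-2.52, 2.52]. Speed limits (rad/s): [1.89, 1.89, 2.39, 2.39, 3.01, 3.01, 3.01].

### API

Orientations are given as [roll, pitch, yaw] about the fixed x, y, z axes, in that order (R = Rz(yaw) Ry(pitch) Rx(roll)).
In Python, from workcell import bot gives the robot as it stands. The module is installed in compiled form; this text tells all that it offers.
- The arm moves only by the shell command python3 -m inch 'ROWS' [FORCE]. ROWS is JSON, a list of rows, each an object of numbers: "dx", "dy", "dz": the shift along the tool's x, y, z in mm; "rx", "ry", "rz": the turn, a rotation vector about the tool's x, y, z in rad; "hand": the closure, from -1 (fully open) to 1 (shut), so that 0 is half open. In form: [{"dx": .., "dy": .., "dz": .., "rx": .., "ry": .., "rz": .., "hand": ..}, ...]. A call has 1 to 10 rows; each row shifts and turns the commanded pose from where the row before left it, along the tool's axes as they then stand; what a row does not reach is not made up. A row lasts 1/10 s, in which the tool goes at most 50 mm and 8.59 degrees, less where a joint would pass 70% of its speed; a pose out of reach is approached as far as the arm can. A call with a gripper value outside its range is refused whole. The fingers move at their own pace and stop on an object; FORCE is the grip in N (left out, the last holds). Time passes only in rows, so rows that do not move let the fingers close. It gives the time, the measured TCP pose, the force and the opening at its end, in the units of the state.
- bot.observe(): the state, without advancing time (a new reading comes with each control period).
- bot.grab_frame(name): name is "scene" or "top"; returns (picture, depth): 480x640x3 uint8, red, green, blue; 480x640 float32, m along the optical axis (not along the pixel's ray), 0 where there is no reading.
- bot.get_calibration(name): a dict with "vertical_fov" (degrees; the focal length in pixels is half the picture's height over the tangent of half this angle, whatever the lens; pixels are square), "cx", "cy" (the principal point, pixels), "k1" (the pictures are not rectified: a ray, as slopes to the right and down, at radius r is drawn at 1 + k1 r^2 times it, then the intrinsics apply), "origin" and "orientation" of the camera in the world. Camera axes: x right, y down, z forward; pixel columns grow to the right and rows downward; lengths in m; the calibration is good to about 2 mm. A picture is of the moment at which its call begins. get_calibration takes no time and is no camera call.
- bot.job_done(): hands the job in, once; it reports no verdict.
Trained networks look in the newest picture that a camera, given by its name, has taken for a name from the list of things; names that differ only in an ending like _2 or _b are one class to them, and where a whole thing is asked for, a point or a joint stands for the part that bears it (a point fixed in the world has none). Each returns a list of dicts, best first, with "score" (0 to 1); they miss things now and then, are a little off and sometimes report something else, mostly with a low value. They report only what shows in the picture. A call takes as long as a camera call.
- bot.trace(camera, target): "region" (480x640 bool, what is visible of it) and "box" ([left, top, right, bottom] in pixels, round what is visible of it).
- bot.tip_of(camera, target): "centre" ([row, column] in pixels: a listed point, or the origin of a listed thing).
The state is a dict: "clock": time; "qpos": joint angles; "qd": joint speeds; "joint_efforts": joint torques, N m; "position": TCP position; "tool_rot": TCP orientation; "force": force on the tool from outside, world axes, zero at the start; "moment": the same for the moment, N m; "grip_width": finger opening in m.
Only numpy, scipy, OpenCV 4.12 (cv2) and the standard library are available. Lean on these libraries where they do the work, as an engineer would, in place of code of your own. Each camera call takes 0.05 s, during which the arm holds its last target.

## Working session

There is one attempt and no reset: what is moved stays moved. The work goes in short steps, Python scripts to look and compute and a shell command to move; the robot and the scene stay as the last step left them, time stands still between calls to the robot, and variables do not carry over. Pictures are saved under pics/ and viewed, and the job is handed in when it is done.

```bash
mkdir -p pics; cat > h.py <<'E'
import numpy as np, cv2
from workcell import bot
from scipy.spatial.transform import Rotation as R
def cal(n):
    c=bot.get_calibration(n); f=240/np.tan(np.radians(c["vertical_fov"])/2)
    o=np.array(c["orientation"]); Rm=R.from_euler('xyz',o).as_matrix() if o.shape==(3,) else (o if o.shape==(3,3) else None)
    return c,f,Rm,np.array(c["origin"])
def ray(n,u,v):
    c,f,Rm,o=cal(n); x=(u-c["cx"])/f; y=(v-c["cy"])/f
    rd=np.hypot(x,y); r=rd
    for _ in range(30): r=rd/(1+c["k1"]*r*r)
    s=np.where(rd>0,r/np.maximum(rd,1e-9),1)
    return np.stack([x*s,y*s,np.ones_like(x*s)],-1)
def pt(n,u,v,d):
    c,f,Rm,o=cal(n); return (ray(n,np.asarray(u,float),np.asarray(v,float))*np.asarray(d)[...,None])@Rm.T+o
def atz(n,u,v,z):
    c,f,Rm,o=cal(n); w=ray(n,np.asarray(u,float),np.asarray(v,float))@Rm.T
    return o+w*((z-o[2])/w[...,2])[...,None]
E
python3 - <<'E'
from h import *
for n in("scene","top"):
    p,d=bot.grab_frame(n); cv2.imwrite(f"pics/{n}0.png",p[...,::-1]); np.save(f"pics/{n}0.npy",d)
    print(n,bot.get_calibration(n))
    for t in ["orange_center","black_center","white_center","slot","box","rack","guide"]:
        r=bot.tip_of(n,t)
        for q in r[:2]: print(t,q)
s=bot.observe(); print(s)
E
```

```text
scene {'vertical_fov': 48.059746685199556, 'cx': 316.37052284548747, 'cy': 238.81270917125957, 'k1': -0.1558872933583068, 'origin': array([ 1.10774116, -0.98046017,  1.09918163]), 'orientation': array([-2.2974685 , -0.02117064,  0.5222106 ])}
orange_center {'centre': [308.5, 270.3], 'score': 0.81}
black_center {'centre': [294.8, 279.8], 'score': 0.74}
black_center {'centre': [357.2, 172.2], 'score': 0.47}
white_center {'centre': [277.6, 291.1], 'score': 0.63}
slot {'centre': [193.8, 334.9], 'score': 0.75}
slot {'centre': [275.7, 291.8], 'score': 0.4}
box {'centre': [222.8, 330.7], 'score': 0.76}
rack {'centre': [310.3, 280.2], 'score': 0.55}
top {'vertical_fov': 45.13624409383948, 'cx': 315.73523637070605, 'cy': 244.22703664021512, 'k1': -0.15943321057447252, 'origin': array([0.3649434 , 0.03316438, 1.60741829]), 'orientation': array([-3.00197038e+00, -2.87839323e-03, -1.56302137e+00])}
orange_center {'centre': [251.0, 421.1], 'score': 0.61}
black_center {'centre': [255.1, 396.7], 'score': 0.69}
black_center {'centre': [181.6, 308.4], 'score': 0.28}
white_center {'centre': [262.2, 25
[... 361 characters left out ...]
'clock': 0.8, 'qpos': array([-1.38218678,  0.52139458, -0.03631945,  1.59954936,  0.02122473,
        1.02108723, -0.112807  ]), 'qd': array([-9.10433493e-04,  1.54055206e-04,  2.99177516e-05, -1.54626428e-03,
        1.25133583e-03, -3.75629841e-04, -2.29907732e-04]), 'joint_efforts': array([-1.43956513e-03, -9.26757288e+01,  1.97887078e+00, -3.70241868e+01,
        1.81195914e-02,  2.15726810e-03,  1.37018273e-05]), 'position': array([0.15996973, 0.60414976, 0.23127625]), 'tool_rot': array([-3.14154069e+00,  1.54531949e-05,  2.88276387e+00]), 'force': array([-0.3146927 ,  0.74798643,  0.53543698]), 'moment': array([-0.00106766,  0.01110815, -0.04867466]), 'grip_width': 0.08557681438286167}
```

View pics/scene0.png

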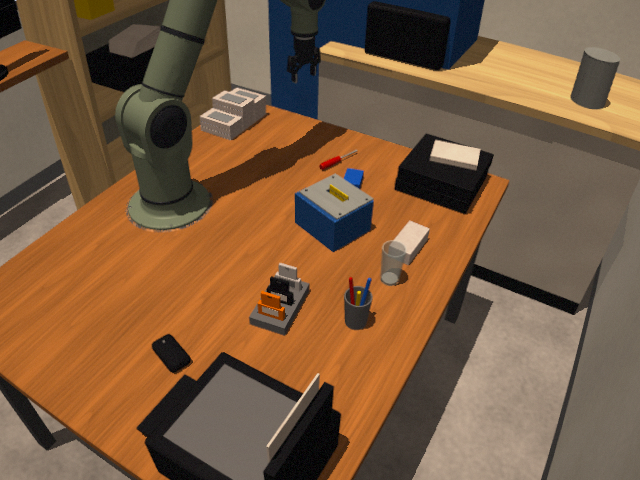

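View pics/top0.png

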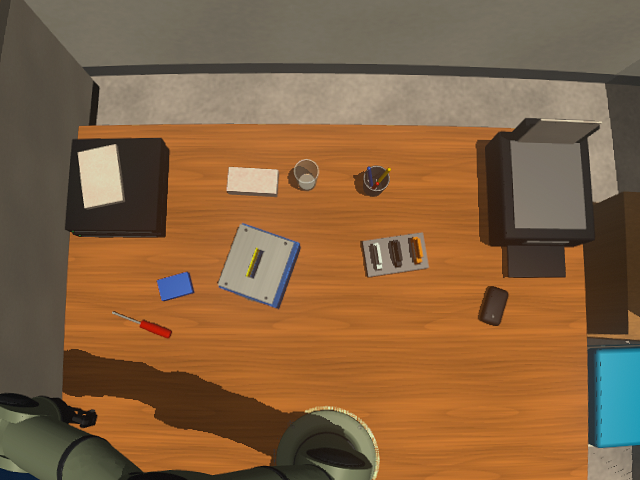

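The scene picture shows the orange cartridge nearest the camera at about (270,305), then black and white, with the box at (335,210) and its yellow fence visible. The top picture shows the rack at (395,255) with orange at the right, pixel (416,250). The box is at (259,265), turned, with the fence at (255,262). Next I'll fit the geometry.

```bash
cat > fit.py <<'E'
from h import *
p=cv2.imread("pics/top0.png"); d=np.load("pics/top0.npy")
V,U=np.mgrid[0:480,0:640]; X=pt("top",U,V,d)
def rect(pts): 
    r=cv2.minAreaRect((pts[:,:2]*1000).astype(np.float32)); return r
hsv=cv2.cvtColor(p,cv2.COLOR_BGR2HSV)
def win(a,b,c,e): m=np.zeros((480,640),bool); m[b:e,a:c]=1; return m&(d>0)
B=win(205,210,315,320); Rk=win(350,225,440,285)
Z=X[...,2]
print("desk z",np.median(Z[300:340,300:400]))
m=B&(Z>.112)&(Z<.127); print("plate z",np.median(Z[m]),m.sum(),rect(X[m]),X[m].mean(0))
m=Rk&(Z>.024)&(Z<.037); print("rack z",np.median(Z[m]),m.sum(),rect(X[m]))
y=B&(hsv[...,0]>22)&(hsv[...,0]<35)&(hsv[...,1]>120); print("fence",y.sum(),np.percentile(Z[y],[10,50,90]))
q=atz("top",U[y],V[y],.132); print(rect(q),q.mean(0))
o=Rk&(hsv[...,0]>5)&(hsv[...,0]<20)&(hsv[...,1]>150)&(Z>.045); print("orange",o.sum(),np.percentile(Z[o],[10,50,90,99]))
for lo,hi in((.045,.075),(.085,.12)):
    k=o&(Z>lo)&(Z<hi); print(lo,k.sum(),rect(X[k]),X[k].mean(0))
for n,a in(("rack0",(350,225,440,285)),("box0",(205,210,315,320))):
    c=p[a[1]:a[3],a[0]:a[2]]; cv2.imwrite(f"pics/{n}.png",cv2.resize(c,None,fx=7,fy=5.4 if 0 else 7,interpolation=cv2.INTER_CUBIC)[:600,:800] if n=="rack0" else cv2.resize(c,None,fx=5.4,fy=5.4,interpolation=cv2.INTER_CUBIC))
E
python3 fit.py
```

```text
desk z -0.0004231633312301586
plate z 0.1186995673569613 3886 ((519.7787475585938, 180.94708251953125), (164.7475128173828, 180.7476348876953), 71.30477905273438) [0.51925409 0.18029175 0.11873468]
rack z 0.029397602011151713 1451 ((560.7132568359375, -190.33799743652344), (100.6840591430664, 172.98023986816406), 8.785004615783691)
fence 73 [0.11691106 0.12935473 0.13360766]
((525.0514526367188, 195.9729461669922), (6.214383602142334, 77.4925765991211), 71.27555847167969) [0.52569819 0.1957622  0.132     ]
orange 245 [0.06009139 0.07273879 0.10405878 0.10911577]
0.045 131 ((564.9417724609375, -216.307861328125), (69.7092056274414, 69.76950073242188), 9.05494499206543) [ 0.56572144 -0.22365044  0.06364609]
0.085 95 ((564.5867309570312, -216.819091796875), (49.10927200317383, 66.08717346191406), 8.915474891662598) [ 0.56764692 -0.2338355   0.09865714]
```

View pics/rack0.png

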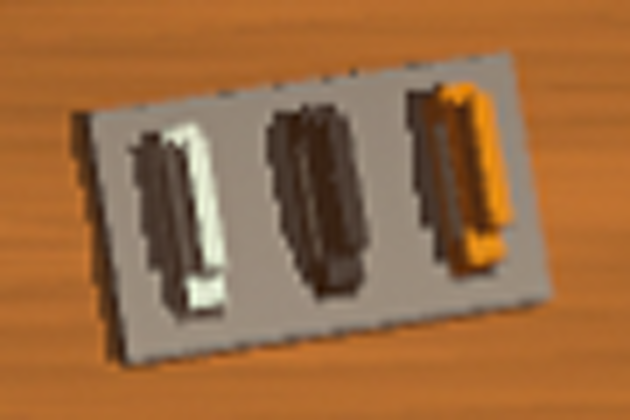

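View pics/box0.png

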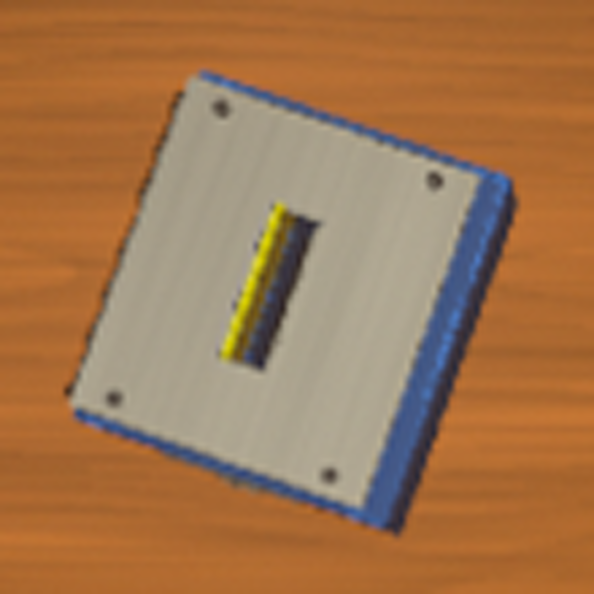

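```bash
cat >> h.py <<'E'
def proj(n,P):
    c,f,Rm,o=cal(n); q=(np.asarray(P,float)-o)@Rm; x=q[...,0]/q[...,2]; y=q[...,1]/q[...,2]
    s=1+c["k1"]*(x*x+y*y); return np.stack([c["cx"]+f*x*s,c["cy"]+f*y*s],-1)
def fr(x,y,yaw,L):
    c,s=np.cos(yaw),np.sin(yaw); L=np.asarray(L,float); return np.stack([x+c*L[...,0]-s*L[...,1],y+s*L[...,0]+c*L[...,1],L[...,2]],-1)
def boxpts(w,d,z,cx=0,cy=0): return [[cx+a*w/2,cy+b*d/2,z] for a,b in((-1,-1),(1,-1),(1,1),(-1,1))]
def overlay(n,img,polys,win,k,out):
    a,b,c,e=win; im=cv2.resize(img[b:e,a:c],None,fx=k,fy=k,interpolation=cv2.INTER_NEAREST)
    for P,col in polys:
        q=((proj(n,P)-[a,b]+.5)*k*16).round().astype(np.int32); cv2.polylines(im,[q.reshape(-1,1,2)],True,col,1,cv2.LINE_AA,4)
    cv2.imwrite(out,im)
def rackpolys(x,y,yaw,dx=0,dy=0):
    G=(0,255,0);M=(255,0,255);C=(255,255,0); L=[(fr(x,y,yaw,boxpts(.1,.17,.03)),G)]
    for i in(-1,0,1): 
        L+=[(fr(x,y,yaw,boxpts(.073,.017,.03,0,.055*i)),C),(fr(x,y,yaw,boxpts(.07,.014,.065,0,.055*i)),M),(fr(x,y,yaw,boxpts(.05,.008,.105,0,.055*i)),G)]
    return L
def slotpolys(x,y,yaw,s=0):
    G=(0,255,0);M=(255,0,255);C=(255,255,0)
    return [(fr(x,y,yaw,boxpts(.076,.0165,.12,0,s)),C),(fr(x,y,yaw,boxpts(.08,.004,.132,0,s+.01025)),M),(fr(x,y,yaw,boxpts(.18,.16,.12)),G)]
E
cat > ov.py <<'E'
from h import *
import sys
rx,ry,ryaw,bx,by,byaw,s=map(float,sys.argv[1:8]); t=sys.argv[8]
for n,w1,w2,k1,k2 in(("top",(350,225,440,285),(205,210,315,320),8.5,5.4),("scene",(240,250,320,340),(290,170,380,250),6.6,8)):
    p=cv2.imread(f"pics/{n}0.png")
    overlay(n,p,rackpolys(rx,ry,np.radians(ryaw)),w1,k1,f"pics/{n}_r{t}.png"); overlay(n,p,slotpolys(bx,by,np.radians(byaw),s),w2,k2,f"pics/{n}_b{t}.png")
E
python3 ov.py .5607 -.1903 8.8 .5198 .1809 -18.7 .006 1
```

```text
(no output)
```

View pics/top_r1.png

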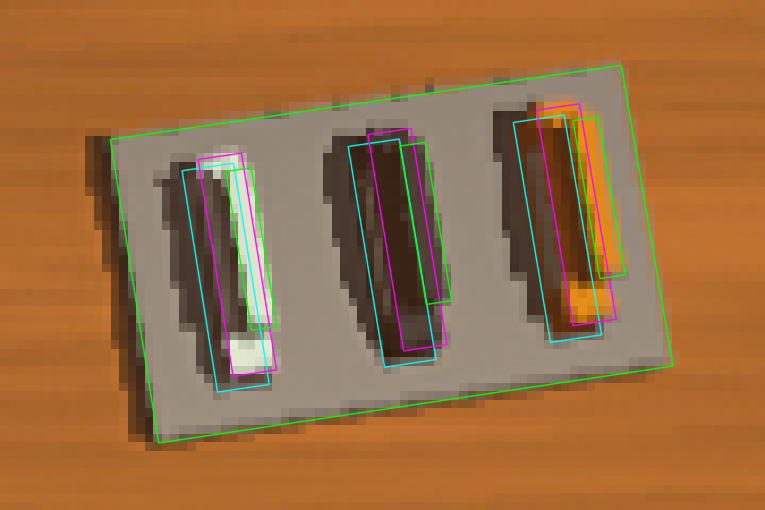

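View pics/scene_r1.png

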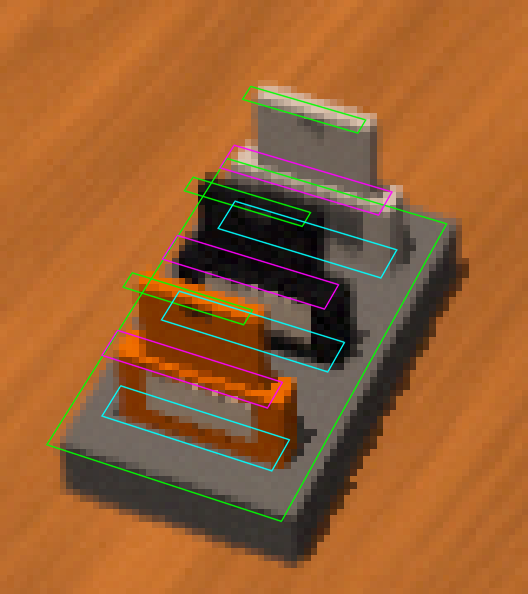

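View pics/top_b1.png

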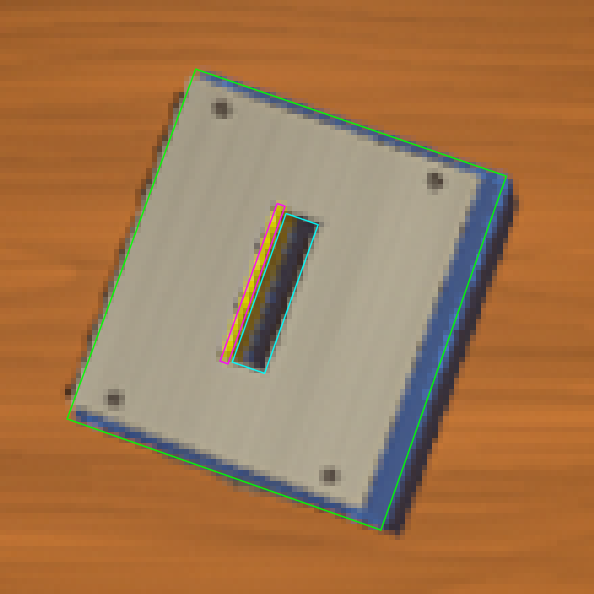

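View pics/scene_b1.png

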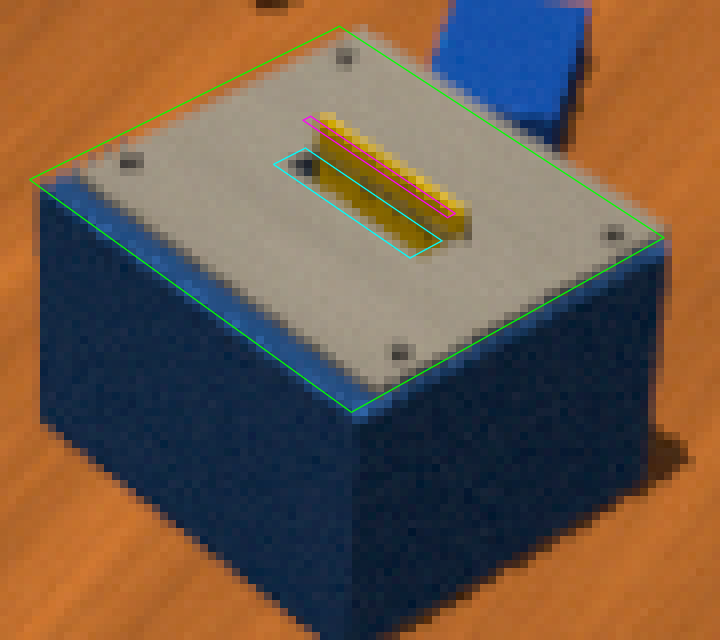

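The overlays agree with the top picture: the rack outline and cartridge tabs line up, and so do the slot and fence when the plate is shifted by about +6 mm. The scene camera disagrees by about 2 px, which is within its calibration error. I'll plan the moves from the top camera.

```bash
cat > plan.py <<'E'
from h import *
import sys
# args x y z yaw_deg : prints shift in current tool axes (mm) and rz
x,y,z,yw=map(float,sys.argv[1:5]); s=bot.observe(); Rm=R.from_euler('xyz',s["tool_rot"]).as_matrix()
d=np.array([x,y,z])-s["position"]; print("clock",s["clock"],"pos",s["position"].round(4),"rot",np.degrees(s["tool_rot"]).round(2),"q",s["qpos"].round(2),"F",s["force"].round(2),"g",round(s["grip_width"],4))
print("tool shift mm",(Rm.T@d*1000).round(1)); T=R.from_euler('xyz',[np.pi,0,np.radians(yw)]).as_matrix()
print("rotvec",R.from_matrix(Rm.T@T).as_rotvec().round(4))
E
python3 plan.py .45 .20 .26 188.8
python3 -m inch '[{"rz":-0.137,"dz":-8,"hand":0.2},{"rz":-0.137,"dz":-8,"hand":0.2},{"rz":-0.137,"dz":-8,"hand":0.2}]' 40
python3 plan.py .45 .25 .26 188.8; python3 plan.py .5691 -.2447 .18 188.8
```

```text
clock 0.8 pos [0.16   0.6041 0.2313] rot [-180.      0.    165.17] q [-1.38  0.52 -0.04  1.6   0.02  1.02 -0.11] F [-0.31  0.75  0.54] g 0.0856
tool shift mm [-383.8 -316.5  -28.7]
rotvec [-1.000e-04  0.000e+00 -4.124e-01]
clock 0.8 pos [0.16   0.6041 0.2313] rot [-180.      0.    165.17] q [-1.38  0.52 -0.04  1.6   0.02  1.02 -0.11] F [-0.31  0.75  0.54] g 0.0856
tool shift mm [-371.  -268.1  -28.7]
rotvec [-1.000e-04  0.000e+00 -4.124e-01]
clock 0.8 pos [0.16   0.6041 0.2313] rot [-180.      0.    165.17] q [-1.38  0.52 -0.04  1.6   0.02  1.02 -0.11] F [-0.31  0.75  0.54] g 0.0856
tool shift mm [-612.8 -715.9   51.3]
rotvec [-1.000e-04  0.000e+00 -4.124e-01]schema error: expected keys dx, dy, dz, rx, ry, rz, hand
```

```bash

python3 -m inch '[{"dx":0,"dy":0,"dz":-8,"rx":0,"ry":0,"rz":-0.137,"hand":0.2},{"dx":0,"dy":0,"dz":-8,"rx":0,"ry":0,"rz":-0.137,"hand":0.2},{"dx":0,"dy":0,"dz":-8,"rx":0,"ry":0,"rz":-0.137,"hand":0.2}]' 40
python3 plan.py .45 .25 .26 188.8; python3 plan.py .5691 -.2447 .18 188.8
```

```text
clock: 1.1
position: [0.1599, 0.6042, 0.2556]
tool_rot: [-3.141, 0.0, -2.984]
force: [0.7, 0.5, -0.7]
grip_width: 0.0439
clock 1.1 pos [0.1599 0.6042 0.2556] rot [-179.99    0.   -170.95] q [-1.32  0.5  -0.14  1.57  0.07  1.08  0.26] F [ 0.66  0.51 -0.68] g 0.0439
tool shift mm [-230.8 -395.4   -4.4]
rotvec [-0.0001  0.0001  0.0043]
clock 1.1 pos [0.1599 0.6042 0.2556] rot [-179.99    0.   -170.95] q [-1.32  0.5  -0.14  1.57  0.07  1.08  0.26] F [ 0.66  0.51 -0.68] g 0.0439
tool shift mm [-270.6 -902.6   75.7]
rotvec [-0.0001  0.0001  0.0043]
```

```bash

python3 -m inch '[{"dx":-23,"dy":-39,"dz":0,"rx":0,"ry":0,"rz":0,"hand":0.3},{"dx":-23,"dy":-39,"dz":0,"rx":0,"ry":0,"rz":0,"hand":0.3},{"dx":-23,"dy":-39,"dz":0,"rx":0,"ry":0,"rz":0,"hand":0.3},{"dx":-23,"dy":-39,"dz":0,"rx":0,"ry":0,"rz":0,"hand":0.3},{"dx":-23,"dy":-39,"dz":0,"rx":0,"ry":0,"rz":0,"hand":0.3},{"dx":-23,"dy":-39,"dz":0,"rx":0,"ry":0,"rz":0,"hand":0.3},{"dx":-23,"dy":-39,"dz":0,"rx":0,"ry":0,"rz":0,"hand":0.3},{"dx":-23,"dy":-39,"dz":0,"rx":0,"ry":0,"rz":0,"hand":0.3},{"dx":-23,"dy":-39,"dz":0,"rx":0,"ry":0,"rz":0,"hand":0.3},{"dx":-23,"dy":-39,"dz":0,"rx":0,"ry":0,"rz":0,"hand":0.3}]'
python3 plan.py .5691 -.2447 .18 188.8
```

```text
clock: 2.1
position: [0.4474, 0.252, 0.2556]
tool_rot: [3.141, 0.0, -2.989]
force: [1.6, 0.8, 0.9]
grip_width: 0.0298
clock 2.1 pos [0.4474 0.252  0.2556] rot [ 1.7999e+02  3.0000e-02 -1.7128e+02] q [-0.63  0.32 -0.    1.86  0.    0.96  1.09] F [1.57 0.84 0.9 ] g 0.0298
tool shift mm [ -45.  -509.4   75.5]
rotvec [ 0.0002  0.0005 -0.0014]
```

```bash

python3 -m inch '[{"dx":-4,"dy":-49,"dz":0,"rx":0,"ry":0,"rz":0,"hand":0.3},{"dx":-4,"dy":-49,"dz":0,"rx":0,"ry":0,"rz":0,"hand":0.3},{"dx":-4,"dy":-49,"dz":0,"rx":0,"ry":0,"rz":0,"hand":0.3},{"dx":-4,"dy":-49,"dz":0,"rx":0,"ry":0,"rz":0,"hand":0.3},{"dx":-4,"dy":-49,"dz":0,"rx":0,"ry":0,"rz":0,"hand":0.3},{"dx":-4,"dy":-49,"dz":0,"rx":0,"ry":0,"rz":0,"hand":0.3},{"dx":-4,"dy":-49,"dz":0,"rx":0,"ry":0,"rz":0,"hand":0.3},{"dx":-5,"dy":-49,"dz":10,"rx":0,"ry":0,"rz":0,"hand":0.3},{"dx":-5,"dy":-49,"dz":20,"rx":0,"ry":0,"rz":0,"hand":0.3},{"dx":-5,"dy":-49,"dz":20,"rx":0,"ry":0,"rz":0,"hand":0.3}]'
python3 plan.py .5691 -.2447 .13 188.8
```

```text
clock: 3.1
position: [0.5621, -0.2203, 0.2074]
tool_rot: [-3.141, 0.001, -2.989]
force: [1.5, 0.3, 0.8]
grip_width: 0.0296
clock 3.1 pos [ 0.5621 -0.2203  0.2074] rot [-1.7998e+02  6.0000e-02 -1.7128e+02] q [ 0.16  0.52  0.17  1.69 -0.11  0.94  2.09] F [1.48 0.33 0.84] g 0.0296
tool shift mm [ -3.1 -25.1  77.4]
rotvec [-0.0003  0.001  -0.0013]
```

```bash

python3 -m inch '[{"dx":-3,"dy":-25,"dz":25,"rx":0,"ry":0,"rz":0,"hand":0.3},{"dx":0,"dy":0,"dz":40,"rx":0,"ry":0,"rz":0,"hand":0.3},{"dx":0,"dy":0,"dz":12,"rx":0,"ry":0,"rz":0,"hand":0.3},{"dx":0,"dy":0,"dz":0,"rx":0,"ry":0,"rz":0,"hand":0.3}]'
python3 plan.py .5691 -.2447 .07 188.8
python3 - <<'E'
from h import *
for n,w,k in(("scene",(220,220,340,340),5),("top",(340,200,450,300),6)):
    p,d=bot.grab_frame(n); a,b,c,e=w; p=p[...,::-1]; cv2.imwrite(f"pics/{n}1.png",p); np.save(f"pics/{n}1.npy",d)
    cv2.imwrite(f"pics/{n}1z.png",cv2.resize(p[b:e,a:c],None,fx=k,fy=k,interpolation=cv2.INTER_NEAREST))
s=bot.observe(); print(proj("scene",s["position"]),proj("top",s["position"]))
E
```

```text
clock: 3.5
position: [0.5677, -0.2418, 0.1295]
tool_rot: [3.14, -0.003, -2.989]
force: [0.5, -0.7, 0.7]
grip_width: 0.03
clock 3.5 pos [ 0.5677 -0.2418  0.1295] rot [ 1.7991e+02 -1.5000e-01 -1.7125e+02] q [ 0.2   0.64  0.15  1.71 -0.13  0.81  2.14] F [ 0.5  -0.68  0.68] g 0.03
tool shift mm [-1.1 -3.2 59.5]
rotvec [ 0.0016 -0.0026 -0.0009]
[267.95272659 286.56214151] [420.86703456 246.28758065]
```

View pics/scene1z.png

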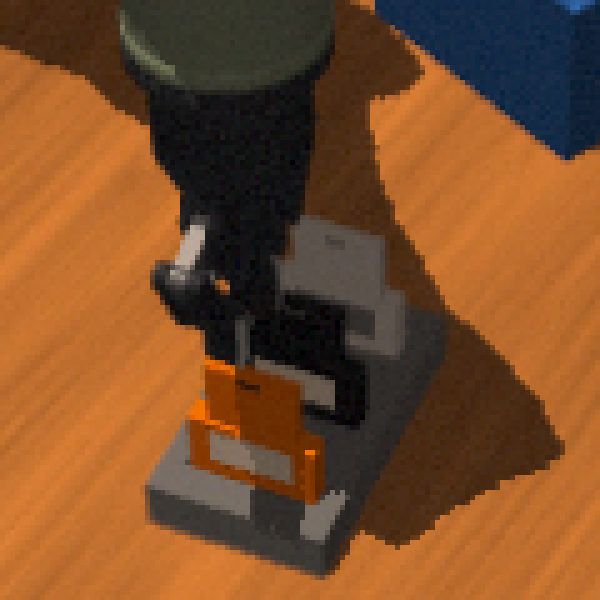

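View pics/top1z.png

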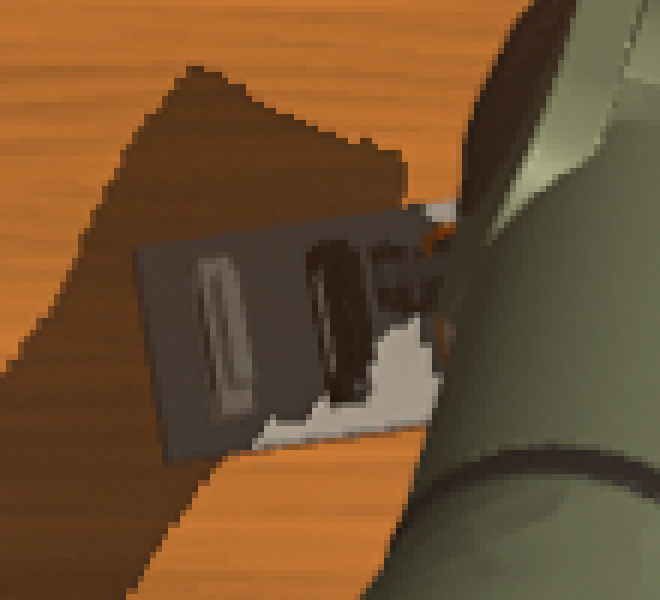

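```bash

cat > z.py <<'E'
from h import *
p=cv2.imread("pics/scene1.png"); s=bot.observe(); Rm=R.from_euler('xyz',s["tool_rot"]).as_matrix(); t=s["position"]
polys=rackpolys(.5607,-.1903,np.radians(8.8))
for sg in(-1,1):
    a,b=.015*sg,.0295*sg
    for zz in(-.005,-.03): polys.append((np.array([t+Rm@np.array([x,y,zz]) for x,y in((-.011,a),(.011,a),(.011,b),(-.011,b))]),(0,0,255)))
cc=p.astype(float)*2.2; p2=np.clip(cc,0,255).astype(np.uint8)
overlay("scene",p2,polys,(240,250,310,335),7,"pics/z1.png")
E
python3 z.py
```

```text
(no output)
```

View pics/z1.png

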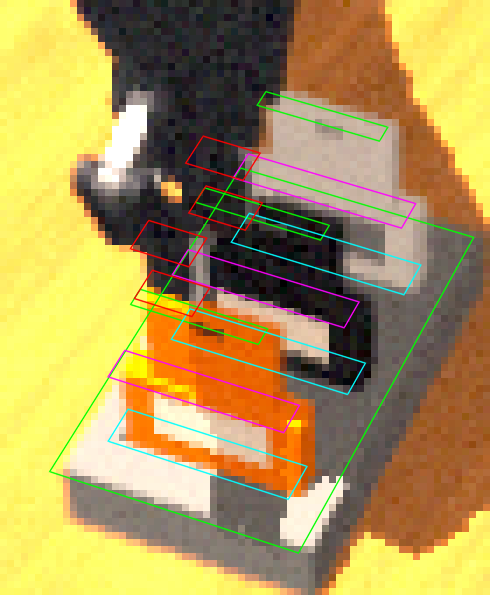

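Overlay of the scene picture: the predicted finger positions sit about 2 px left of the real fingers, the same shift as the rack. That puts the error in the scene camera and means the top-camera fit agrees with the robot. I'll descend around the tab.

```bash

python3 -m inch '[{"dx":-1,"dy":-3,"dz":10,"rx":0,"ry":0,"rz":0,"hand":0.3},{"dx":0,"dy":0,"dz":12,"rx":0,"ry":0,"rz":0,"hand":0.3},{"dx":0,"dy":0,"dz":12,"rx":0,"ry":0,"rz":0,"hand":0.3},{"dx":0,"dy":0,"dz":0,"rx":0,"ry":0,"rz":0,"hand":0.3}]'
python3 plan.py .5691 -.2447 .071 188.8
```

```text
clock: 4.0
position: [0.569, -0.2449, 0.0948]
tool_rot: [3.14, -0.002, -2.989]
force: [-0.2, 0.8, -1.2]
grip_width: 0.0299
clock 4.0 pos [ 0.569  -0.2449  0.0948] rot [ 1.7993e+02 -1.3000e-01 -1.7127e+02] q [ 0.21  0.69  0.14  1.72 -0.14  0.74  2.15] F [-0.21  0.82 -1.23] g 0.0299
tool shift mm [-0.2  0.1 23.8]
rotvec [ 0.0013 -0.0023 -0.0012]
```

```bash

python3 -m inch '[{"dx":0,"dy":0,"dz":12,"rx":0.001,"ry":-0.002,"rz":-0.001,"hand":0.3},{"dx":0,"dy":0,"dz":11,"rx":0,"ry":0,"rz":0,"hand":0.3},{"dx":0,"dy":0,"dz":0,"rx":0,"ry":0,"rz":0,"hand":0.3}]'
python3 -m inch '[{"dx":0,"dy":0,"dz":0,"rx":0,"ry":0,"rz":0,"hand":1},{"dx":0,"dy":0,"dz":0,"rx":0,"ry":0,"rz":0,"hand":1},{"dx":0,"dy":0,"dz":0,"rx":0,"ry":0,"rz":0,"hand":1},{"dx":0,"dy":0,"dz":0,"rx":0,"ry":0,"rz":0,"hand":1},{"dx":0,"dy":0,"dz":0,"rx":0,"ry":0,"rz":0,"hand":1}]' 40
python3 plan.py .5691 -.2447 .071 188.8
```

```text
clock: 4.3
position: [0.5691, -0.2451, 0.072]
tool_rot: [3.142, -0.0, -2.988]
force: [-0.6, -0.5, -0.4]
grip_width: 0.0298
clock: 4.8
position: [0.5699, -0.2455, 0.0739]
tool_rot: [-3.14, 0.002, -2.988]
force: [-0.4, 0.4, -2.2]
grip_width: 0.0073
clock 4.8 pos [ 0.5699 -0.2455  0.0739] rot [-1.7994e+02  1.3000e-01 -1.7122e+02] q [ 0.22  0.72  0.14  1.73 -0.14  0.7   2.15] F [-0.41  0.41 -2.2 ] g 0.0073
tool shift mm [0.7 0.9 2.9]
rotvec [-0.0011  0.0022 -0.0004]
```

```bash

python3 -m inch '[{"dx":0,"dy":0,"dz":-8,"rx":0,"ry":0,"rz":0,"hand":1},{"dx":0,"dy":0,"dz":-12,"rx":0,"ry":0,"rz":0,"hand":1},{"dx":0,"dy":0,"dz":-15,"rx":0,"ry":0,"rz":0,"hand":1},{"dx":0,"dy":0,"dz":-25,"rx":0,"ry":0,"rz":0,"hand":1},{"dx":0,"dy":0,"dz":-30,"rx":0,"ry":0,"rz":0,"hand":1},{"dx":0,"dy":0,"dz":-30,"rx":0,"ry":0,"rz":0,"hand":1},{"dx":0,"dy":0,"dz":-30,"rx":0,"ry":0,"rz":0,"hand":1},{"dx":0,"dy":0,"dz":-15,"rx":0,"ry":0,"rz":0,"hand":1},{"dx":0,"dy":0,"dz":0,"rx":0,"ry":0,"rz":0,"hand":1},{"dx":0,"dy":0,"dz":0,"rx":0,"ry":0,"rz":0,"hand":1}]'
python3 plan.py .5200 .1800 .235 161.3
python3 - <<'E'
from h import *
p,d=bot.grab_frame("scene"); p=p[...,::-1]; cv2.imwrite("pics/scene2.png",p)
cv2.imwrite("pics/s2z.png",cv2.resize(p[170:340,210:350],None,fx=3.5,fy=3.5,interpolation=cv2.INTER_NEAREST))
E
```

```text
clock: 5.8
position: [0.5694, -0.2452, 0.2392]
tool_rot: [-3.14, 0.003, -2.988]
force: [-0.3, 0.8, -2.0]
grip_width: 0.0076
clock 5.8 pos [ 0.5694 -0.2452  0.2392] rot [-1.7993e+02  1.5000e-01 -1.7122e+02] q [ 0.19  0.51  0.18  1.62 -0.1   1.02  2.13] F [-0.34  0.82 -1.99] g 0.0076
tool shift mm [-16.  427.8   3.7]
rotvec [-0.0006  0.0029  0.4795]
```

View pics/s2z.png

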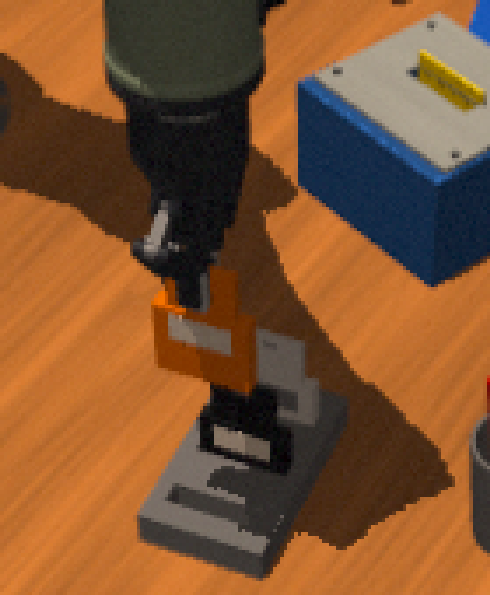

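The scene picture shows the orange cartridge lifted clear and hanging upright in the fingers at about (205,330) in the zoom. Black and white are still in the rack. I'll turn it to the slot's heading and carry it over.

```bash

python3 -m inch '[{"dx":0,"dy":0,"dz":0,"rx":0,"ry":0.003,"rz":0.12,"hand":1},{"dx":0,"dy":0,"dz":0,"rx":0,"ry":0,"rz":0.12,"hand":1},{"dx":0,"dy":0,"dz":0,"rx":0,"ry":0,"rz":0.12,"hand":1},{"dx":0,"dy":0,"dz":0,"rx":0,"ry":0,"rz":0.12,"hand":1},{"dx":0,"dy":0,"dz":0,"rx":0,"ry":0,"rz":0,"hand":1}]'
python3 plan.py .5201 .1819 .235 161.3
```

```text
clock: 6.35
position: [0.5691, -0.2451, 0.2377]
tool_rot: [-3.14, -0.002, 2.813]
force: [-0.4, -0.1, -1.8]
grip_width: 0.007
clock 6.35 pos [ 0.5691 -0.2451  0.2377] rot [-1.7991e+02 -1.3000e-01  1.6115e+02] q [ 0.11  0.53  0.3   1.62 -0.17  1.03  1.7 ] F [-0.43 -0.11 -1.82] g 0.007
tool shift mm [184.4 388.2   2.5]
rotvec [-0.0016 -0.0022 -0.0027]
```

```bash

python3 -m inch '[{"dx":18,"dy":38,"dz":0,"rx":-0.001,"ry":-0.002,"rz":-0.002,"hand":1},{"dx":18,"dy":38,"dz":0,"rx":0,"ry":0,"rz":0,"hand":1},{"dx":18,"dy":38,"dz":0,"rx":0,"ry":0,"rz":0,"hand":1},{"dx":18,"dy":38,"dz":0,"rx":0,"ry":0,"rz":0,"hand":1},{"dx":18,"dy":38,"dz":0,"rx":0,"ry":0,"rz":0,"hand":1},{"dx":18,"dy":38,"dz":0,"rx":0,"ry":0,"rz":0,"hand":1},{"dx":18,"dy":38,"dz":0,"rx":0,"ry":0,"rz":0,"hand":1},{"dx":18,"dy":38,"dz":0,"rx":0,"ry":0,"rz":0,"hand":1},{"dx":18,"dy":38,"dz":0,"rx":0,"ry":0,"rz":0,"hand":1},{"dx":18,"dy":38,"dz":0,"rx":0,"ry":0,"rz":0,"hand":1}]'
python3 -m inch '[{"dx":0,"dy":0,"dz":0,"rx":0,"ry":0,"rz":0,"hand":1},{"dx":0,"dy":0,"dz":0,"rx":0,"ry":0,"rz":0,"hand":1}]'
python3 plan.py .5201 .1819 .22 161.3
```

```text
clock: 7.35
position: [0.5196, 0.1738, 0.238]
tool_rot: [-3.141, 0.001, 2.821]
force: [0.1, -0.1, -1.9]
grip_width: 0.0074
clock: 7.55
position: [0.5199, 0.1729, 0.2378]
tool_rot: [-3.141, 0.001, 2.822]
force: [0.6, 0.0, -1.8]
grip_width: 0.0074
clock 7.55 pos [0.5199 0.1729 0.2378] rot [-1.7994e+02  5.0000e-02  1.6169e+02] q [-0.6   0.4   0.22  1.81 -0.1   0.95  0.92] F [ 0.57  0.05 -1.78] g 0.0074
tool shift mm [ 2.6  8.7 17.8]
rotvec [-0.0011  0.0009  0.0067]
```

```bash

python3 -m inch '[{"dx":2.6,"dy":8.7,"dz":8,"rx":0,"ry":0,"rz":0.007,"hand":1},{"dx":0,"dy":0,"dz":8,"rx":0,"ry":0,"rz":0,"hand":1},{"dx":0,"dy":0,"dz":0,"rx":0,"ry":0,"rz":0,"hand":1},{"dx":0,"dy":0,"dz":0,"rx":0,"ry":0,"rz":0,"hand":1}]'
python3 plan.py .5201 .1819 .205 161.3
cat > look.py <<'E'
from h import *
import sys
t=sys.argv[1]
for n,w,k in(("scene",(280,120,400,260),4.2),("top",(200,200,320,310),5)):
    p,d=bot.grab_frame(n); p=np.ascontiguousarray(p[...,::-1]); cv2.imwrite(f"pics/{n}{t}.png",p); np.save(f"pics/{n}{t}.npy",d)
    s=bot.observe(); Rm=R.from_euler('xyz',s["tool_rot"]).as_matrix(); T=s["position"]
    P=lambda w_,d_,z: np.array([T+Rm@np.array([x,y,z]) for x,y,_ in boxpts(w_,d_,0)])
    f=.067; polys=[(P(.07,.014,f),(255,0,255)),(P(.07,.014,f-.06),(255,0,255)),(P(.05,.008,f-.1),(0,255,0))]+slotpolys(.5198,.1809,np.radians(-18.7),.006)
    p2=np.clip(p.astype(float)*1.6,0,255).astype(np.uint8)
    overlay(n,p2,polys,w,k,f"pics/{n}{t}o.png"); overlay(n,p2,[],w,k,f"pics/{n}{t}z.png")
E
python3 look.py 3
```

```text
clock: 7.95
position: [0.5206, 0.1806, 0.222]
tool_rot: [-3.141, 0.001, 2.809]
force: [-0.5, 0.2, -1.4]
grip_width: 0.0071
clock 7.95 pos [0.5206 0.1806 0.222 ] rot [-1.7994e+02  6.0000e-02  1.6096e+02] q [-0.61  0.42  0.22  1.82 -0.11  0.91  0.9 ] F [-0.46  0.17 -1.44] g 0.0071
tool shift mm [ 0.9  1.  17. ]
rotvec [-0.001   0.0011 -0.0059]
```

View pics/scene3o.png

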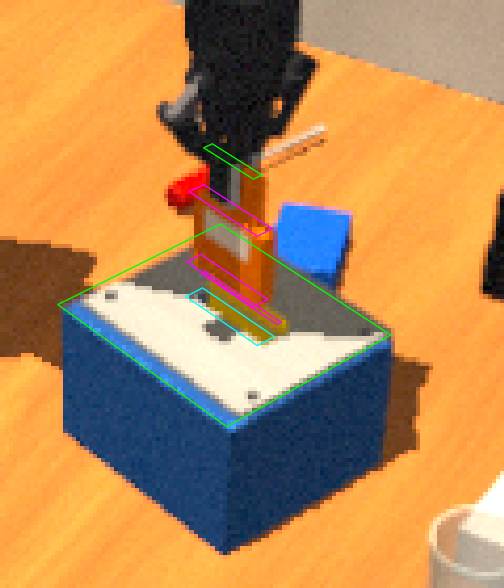

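View pics/top3o.png

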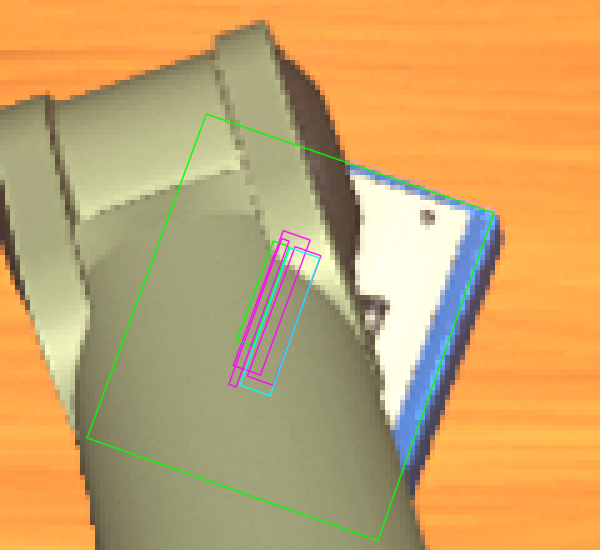

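View pics/scene3z.png

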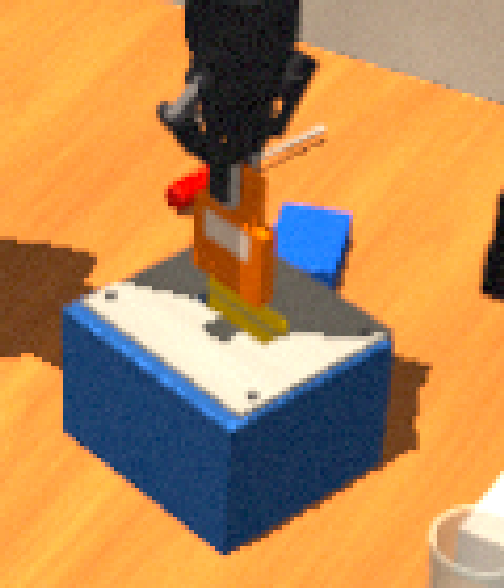

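In the scene view the held cartridge shows the same +1.3 px shift as the box, so its x alignment with the slot is within about 1 mm. The cartridge is on the -y side of the fence. I'll lower the foot below the fence top, then slide +y to touch it.

```bash

python3 -m inch '[{"dx":1,"dy":0,"dz":6,"rx":-0.001,"ry":0.001,"rz":-0.006,"hand":1},{"dx":0,"dy":0,"dz":6,"rx":0,"ry":0,"rz":0,"hand":1},{"dx":0,"dy":0,"dz":6,"rx":0,"ry":0,"rz":0,"hand":1},{"dx":0,"dy":0,"dz":5,"rx":0,"ry":0,"rz":0,"hand":1},{"dx":0,"dy":0,"dz":4,"rx":0,"ry":0,"rz":0,"hand":1},{"dx":0,"dy":0,"dz":0,"rx":0,"ry":0,"rz":0,"hand":1},{"dx":0,"dy":0,"dz":0,"rx":0,"ry":0,"rz":0,"hand":1}]'
python3 plan.py .5217 .1866 .19 161.3
```

```text
clock: 8.75
position: [0.5198, 0.1817, 0.1954]
tool_rot: [3.141, 0.001, 2.816]
force: [-0.1, -0.0, -1.6]
grip_width: 0.0072
clock 8.75 pos [0.5198 0.1817 0.1954] rot [1.7995e+02 3.0000e-02 1.6133e+02] q [-0.6   0.45  0.21  1.84 -0.12  0.85  0.92] F [-0.07 -0.04 -1.64] g 0.0072
tool shift mm [-0.2  5.3  5.4]
rotvec [0.0008 0.0005 0.0005]
```

```bash

python3 -m inch '[{"dx":0,"dy":0,"dz":2,"rx":0,"ry":0,"rz":0,"hand":1},{"dx":0,"dy":1,"dz":0,"rx":0,"ry":0,"rz":0,"hand":1},{"dx":0,"dy":1,"dz":0,"rx":0,"ry":0,"rz":0,"hand":1},{"dx":0,"dy":1,"dz":0,"rx":0,"ry":0,"rz":0,"hand":1},{"dx":0,"dy":0,"dz":0,"rx":0,"ry":0,"rz":0,"hand":1}]'
for i in 1; do python3 plan.py .5217 .1866 .19 161.3; done
python3 -m inch '[{"dx":0,"dy":1,"dz":0,"rx":0,"ry":0,"rz":0,"hand":1},{"dx":0,"dy":0,"dz":0,"rx":0,"ry":0,"rz":0,"hand":1}]'
python3 -m inch '[{"dx":0,"dy":1,"dz":0,"rx":0,"ry":0,"rz":0,"hand":1},{"dx":0,"dy":0,"dz":0,"rx":0,"ry":0,"rz":0,"hand":1}]'
python3 plan.py .5217 .1866 .19 161.3
```

```text
clock: 9.25
position: [0.5207, 0.1847, 0.1934]
tool_rot: [3.141, 0.001, 2.816]
force: [-0.5, -0.0, -2.0]
grip_width: 0.0073
clock 9.25 pos [0.5207 0.1847 0.1934] rot [1.7995e+02 3.0000e-02 1.6134e+02] q [-0.6   0.46  0.21  1.84 -0.12  0.85  0.91] F [-0.49 -0.02 -2.04] g 0.0073
tool shift mm [-0.3  2.1  3.4]
rotvec [0.0009 0.0006 0.0008]
clock: 9.45
position: [0.5211, 0.1856, 0.1934]
tool_rot: [3.141, 0.001, 2.816]
force: [0.2, -0.2, -1.8]
grip_width: 0.0069
clock: 9.65
position: [0.5213, 0.1865, 0.1934]
tool_rot: [3.141, 0.0, 2.816]
force: [0.4, -0.4, -1.6]
grip_width: 0.0078
clock 9.65 pos [0.5213 0.1865 0.1934] rot [1.7995e+02 3.0000e-02 1.6134e+02] q [-0.6   0.46  0.21  1.84 -0.12  0.85  0.91] F [ 0.43 -0.42 -1.64] g 0.0078
tool shift mm [-0.3  0.2  3.4]
rotvec [0.0008 0.0005 0.0007]
```

```bash

for i in 1; do python3 -m inch '[{"dx":0,"dy":1,"dz":0,"rx":0,"ry":0,"rz":0,"hand":1},{"dx":0,"dy":0,"dz":0,"rx":0,"ry":0,"rz":0,"hand":1}]'; done
python3 -m inch '[{"dx":0,"dy":0.7,"dz":0,"rx":0,"ry":0,"rz":0,"hand":1},{"dx":0,"dy":0,"dz":0,"rx":0,"ry":0,"rz":0,"hand":1}]'
python3 plan.py .5217 .1866 .19 161.3
```

```text
clock: 9.85
position: [0.5217, 0.1875, 0.1934]
tool_rot: [3.141, 0.0, 2.816]
force: [-0.4, 0.5, -2.1]
grip_width: 0.0075
clock: 10.05
position: [0.5219, 0.1881, 0.1934]
tool_rot: [3.141, 0.001, 2.816]
force: [0.2, 0.7, -1.9]
grip_width: 0.0075
clock 10.05 pos [0.5219 0.1881 0.1934] rot [1.7995e+02 3.0000e-02 1.6133e+02] q [-0.61  0.46  0.21  1.84 -0.12  0.85  0.91] F [ 0.2   0.69 -1.86] g 0.0075
tool shift mm [-0.3 -1.5  3.4]
rotvec [0.0009 0.0005 0.0006]
```

```bash

python3 -m inch '[{"dx":0,"dy":0.7,"dz":0,"rx":0,"ry":0,"rz":0,"hand":1},{"dx":0,"dy":0,"dz":0,"rx":0,"ry":0,"rz":0,"hand":1}]'
python3 -m inch '[{"dx":0,"dy":0.7,"dz":0,"rx":0,"ry":0,"rz":0,"hand":1},{"dx":0,"dy":0,"dz":0,"rx":0,"ry":0,"rz":0,"hand":1}]'
python3 plan.py .5217 .1866 .19 161.3
```

```text
clock: 10.25
position: [0.5221, 0.1887, 0.1934]
tool_rot: [3.141, 0.0, 2.816]
force: [-0.2, 0.1, -1.7]
grip_width: 0.0075
clock: 10.45
position: [0.5223, 0.1894, 0.1934]
tool_rot: [3.141, 0.0, 2.816]
force: [1.0, 0.0, -2.0]
grip_width: 0.0074
clock 10.45 pos [0.5223 0.1894 0.1934] rot [1.7996e+02 3.0000e-02 1.6134e+02] q [-0.61  0.47  0.21  1.83 -0.12  0.85  0.91] F [ 1.01  0.01 -1.96] g 0.0074
tool shift mm [-0.3 -2.8  3.4]
rotvec [0.0007 0.0005 0.0006]
```

```bash

python3 -m inch '[{"dx":0,"dy":0.6,"dz":0,"rx":0,"ry":0,"rz":0,"hand":1},{"dx":0,"dy":0,"dz":0,"rx":0,"ry":0,"rz":0,"hand":1}]'
python3 plan.py .5217 .1866 .19 161.3
python3 look.py 4; python3 - <<'E'
import cv2
p=cv2.imread("pics/scene4.png"); cv2.imwrite("pics/s4z.png",cv2.resize(cv2.convertScaleAbs(p[165:220,310:370],alpha=1.8),None,fx=10,fy=10,interpolation=cv2.INTER_NEAREST))
E
```

```text
clock: 10.65
position: [0.5225, 0.1896, 0.1933]
tool_rot: [3.141, 0.0, 2.816]
force: [-0.6, -1.9, -0.2]
grip_width: 0.0074
clock 10.65 pos [0.5225 0.1896 0.1933] rot [1.7998e+02 2.0000e-02 1.6132e+02] q [-0.61  0.47  0.21  1.83 -0.12  0.86  0.91] F [-0.63 -1.88 -0.18] g 0.0074
tool shift mm [-0.3 -3.1  3.3]
rotvec [0.0003 0.0004 0.0003]
```

View pics/s4z.png

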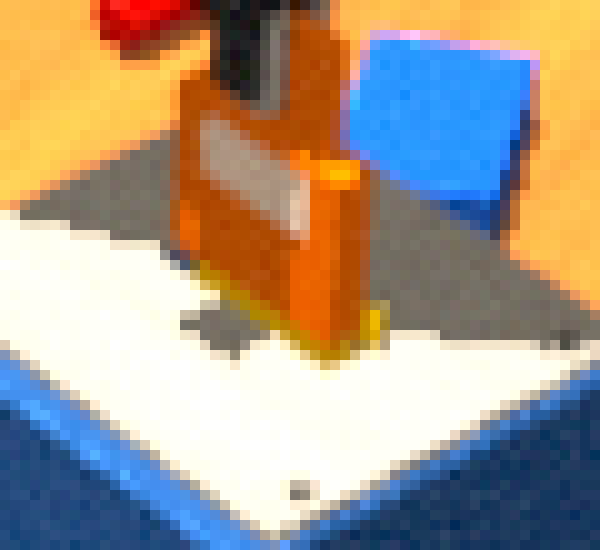

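The push to +3.1 mm stalled with about 2 N of reaction, and the zoom shows the case against the fence. The contact sits about 1.9 mm further in +y than my estimate. I'll back off 0.8 mm to leave slack on both sides, then lower gently.

```bash

python3 -m inch '[{"dx":0,"dy":-0.9,"dz":0,"rx":0,"ry":0,"rz":0,"hand":1},{"dx":0,"dy":0,"dz":2,"rx":0,"ry":0,"rz":0,"hand":1},{"dx":0,"dy":0,"dz":1.5,"rx":0,"ry":0,"rz":0,"hand":1},{"dx":0,"dy":0,"dz":0,"rx":0,"ry":0,"rz":0,"hand":1}]'
python3 -m inch '[{"dx":0,"dy":0,"dz":1.5,"rx":0,"ry":0,"rz":0,"hand":1},{"dx":0,"dy":0,"dz":0,"rx":0,"ry":0,"rz":0,"hand":1}]'
python3 -m inch '[{"dx":0,"dy":0,"dz":1,"rx":0,"ry":0,"rz":0,"hand":1},{"dx":0,"dy":0,"dz":0,"rx":0,"ry":0,"rz":0,"hand":1}]'
python3 plan.py .5217 .1866 .18 161.3
```

```text
clock: 11.15
position: [0.5221, 0.1891, 0.1896]
tool_rot: [3.141, 0.0, 2.816]
force: [-0.5, -0.5, -1.2]
grip_width: 0.0074
clock: 11.35
position: [0.5222, 0.1891, 0.1882]
tool_rot: [3.141, 0.0, 2.816]
force: [-0.8, -0.2, -1.2]
grip_width: 0.0073
clock: 11.55
position: [0.5222, 0.189, 0.1873]
tool_rot: [3.141, 0.0, 2.816]
force: [0.3, -0.0, -1.8]
grip_width: 0.0076
clock 11.55 pos [0.5222 0.189  0.1873] rot [1.7996e+02 2.0000e-02 1.6133e+02] q [-0.6   0.47  0.21  1.84 -0.13  0.84  0.91] F [ 0.35 -0.03 -1.76] g 0.0076
tool shift mm [-0.3 -2.5  7.3]
rotvec [0.0007 0.0004 0.0005]
```

```bash

for k in 1; do python3 -m inch '[{"dx":0,"dy":0,"dz":1,"rx":0,"ry":0,"rz":0,"hand":1},{"dx":0,"dy":0,"dz":0,"rx":0,"ry":0,"rz":0,"hand":1}]'; done
python3 -m inch '[{"dx":0,"dy":0,"dz":1,"rx":0,"ry":0,"rz":0,"hand":1},{"dx":0,"dy":0,"dz":0,"rx":0,"ry":0,"rz":0,"hand":1}]'
python3 -m inch '[{"dx":0,"dy":0,"dz":1,"rx":0,"ry":0,"rz":0,"hand":1},{"dx":0,"dy":0,"dz":0,"rx":0,"ry":0,"rz":0,"hand":1}]'
python3 -m inch '[{"dx":0,"dy":0,"dz":1,"rx":0,"ry":0,"rz":0,"hand":1},{"dx":0,"dy":0,"dz":0,"rx":0,"ry":0,"rz":0,"hand":1}]'
```

```text
clock: 11.75
position: [0.5222, 0.189, 0.1863]
tool_rot: [3.141, 0.0, 2.816]
force: [-0.5, 0.2, -2.2]
grip_width: 0.0069
clock: 11.95
position: [0.5222, 0.189, 0.1852]
tool_rot: [3.141, 0.0, 2.816]
force: [0.1, 0.4, -2.1]
grip_width: 0.0073
clock: 12.15
position: [0.5222, 0.1891, 0.1843]
tool_rot: [3.141, 0.0, 2.816]
force: [-0.5, 0.1, -1.0]
grip_width: 0.0073
clock: 12.35
position: [0.5222, 0.189, 0.1833]
tool_rot: [3.141, 0.0, 2.816]
force: [-0.6, 0.2, -1.9]
grip_width: 0.0075
```

The foot is now about 5 mm below the plate top with no extra force, so it is in the slot. The roller comes next.

```bash

python3 -m inch '[{"dx":0,"dy":0,"dz":1.5,"rx":0,"ry":0,"rz":0,"hand":1},{"dx":0,"dy":0,"dz":0,"rx":0,"ry":0,"rz":0,"hand":1}]'
python3 -m inch '[{"dx":0,"dy":0,"dz":1.5,"rx":0,"ry":0,"rz":0,"hand":1},{"dx":0,"dy":0,"dz":0,"rx":0,"ry":0,"rz":0,"hand":1}]'
python3 -m inch '[{"dx":0,"dy":0,"dz":1.5,"rx":0,"ry":0,"rz":0,"hand":1},{"dx":0,"dy":0,"dz":0,"rx":0,"ry":0,"rz":0,"hand":1}]'
python3 -m inch '[{"dx":0,"dy":0,"dz":1.5,"rx":0,"ry":0,"rz":0,"hand":1},{"dx":0,"dy":0,"dz":0,"rx":0,"ry":0,"rz":0,"hand":1}]'
```

```text
clock: 12.55
position: [0.5221, 0.189, 0.1817]
tool_rot: [3.141, 0.0, 2.816]
force: [0.3, 0.1, -1.6]
grip_width: 0.0073
clock: 12.75
position: [0.5222, 0.189, 0.1802]
tool_rot: [3.141, 0.0, 2.816]
force: [-1.2, -0.0, -2.0]
grip_width: 0.0072
clock: 12.95
position: [0.5224, 0.1893, 0.179]
tool_rot: [3.14, 0.001, 2.816]
force: [1.1, 0.7, -0.1]
grip_width: 0.0072
clock: 13.15
position: [0.5226, 0.1892, 0.1777]
tool_rot: [3.14, 0.001, 2.816]
force: [0.6, 1.4, 2.6]
grip_width: 0.0073
```

```bash

python3 -m inch '[{"dx":0,"dy":0,"dz":1.5,"rx":0,"ry":0,"rz":0,"hand":1},{"dx":0,"dy":0,"dz":0,"rx":0,"ry":0,"rz":0,"hand":1}]'
python3 -m inch '[{"dx":0,"dy":0,"dz":1.5,"rx":0,"ry":0,"rz":0,"hand":1},{"dx":0,"dy":0,"dz":0,"rx":0,"ry":0,"rz":0,"hand":1}]'
python3 -m inch '[{"dx":0,"dy":0,"dz":1.5,"rx":0,"ry":0,"rz":0,"hand":1},{"dx":0,"dy":0,"dz":0,"rx":0,"ry":0,"rz":0,"hand":1}]'
```

```text
clock: 13.35
position: [0.5225, 0.1892, 0.1761]
tool_rot: [3.14, 0.001, 2.816]
force: [1.5, 1.0, 2.3]
grip_width: 0.0074
clock: 13.55
position: [0.5224, 0.1892, 0.1743]
tool_rot: [3.14, 0.001, 2.816]
force: [2.6, 0.2, 0.5]
grip_width: 0.0074
clock: 13.75
position: [0.5223, 0.1892, 0.1727]
tool_rot: [3.141, 0.001, 2.816]
force: [2.3, 1.9, -1.3]
grip_width: 0.0073
```

```bash

python3 -m inch '[{"dx":0,"dy":0,"dz":2,"rx":0,"ry":0,"rz":0,"hand":1},{"dx":0,"dy":0,"dz":2,"rx":0,"ry":0,"rz":0,"hand":1},{"dx":0,"dy":0,"dz":0,"rx":0,"ry":0,"rz":0,"hand":1}]'
python3 -m inch '[{"dx":0,"dy":0,"dz":2,"rx":0,"ry":0,"rz":0,"hand":1},{"dx":0,"dy":0,"dz":2,"rx":0,"ry":0,"rz":0,"hand":1},{"dx":0,"dy":0,"dz":0,"rx":0,"ry":0,"rz":0,"hand":1}]'
python3 plan.py .5217 .1866 .15 161.3
```

```text
clock: 14.05
position: [0.5221, 0.1891, 0.1685]
tool_rot: [3.141, 0.0, 2.816]
force: [1.4, 2.9, -3.5]
grip_width: 0.0075
clock: 14.35
position: [0.5221, 0.1891, 0.1645]
tool_rot: [3.141, 0.0, 2.816]
force: [2.2, 3.4, -4.3]
grip_width: 0.0073
clock 14.35 pos [0.5221 0.1891 0.1645] rot [1.7996e+02 1.0000e-02 1.6134e+02] q [-0.6   0.5   0.2   1.86 -0.13  0.79  0.92] F [ 2.18  3.37 -4.33] g 0.0073
tool shift mm [-0.4 -2.5 14.5]
rotvec [0.0006 0.0003 0.0006]
```

```bash
python3 look.py 5; python3 - <<'E'
import cv2
p=cv2.imread("pics/scene5.png"); cv2.imwrite("pics/s5z.png",cv2.resize(cv2.convertScaleAbs(p[145:225,305:375],alpha=1.8),None,fx=7.4,fy=7.4,interpolation=cv2.INTER_NEAREST))
E
```

```text
(no output)
```

View pics/s5z.png

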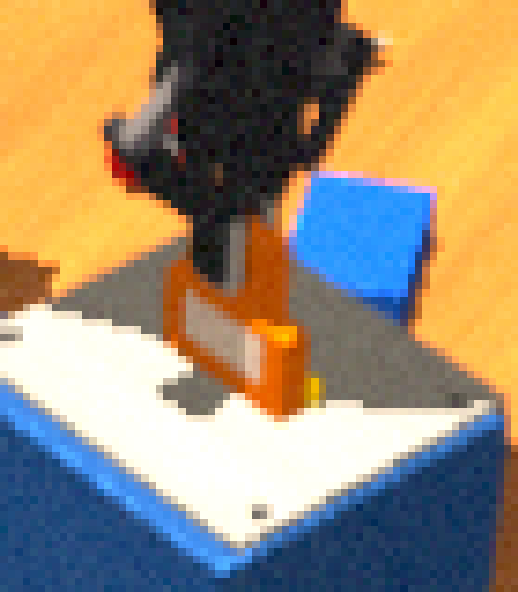

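View pics/scene5o.png

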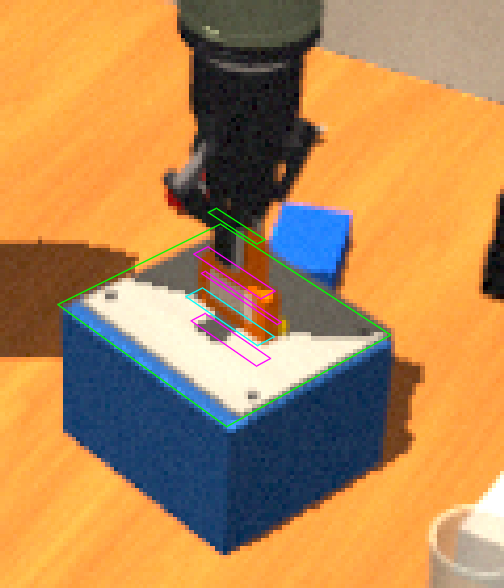

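The picture shows the case in the slot in front of the yellow fence, about 22 mm deep, with no slip in the grip. I'll keep feeding it down.

```bash

python3 -m inch '[{"dx":0,"dy":0,"dz":2.5,"rx":0,"ry":0,"rz":0,"hand":1},{"dx":0,"dy":0,"dz":2.5,"rx":0,"ry":0,"rz":0,"hand":1},{"dx":0,"dy":0,"dz":0,"rx":0,"ry":0,"rz":0,"hand":1}]'
python3 -m inch '[{"dx":0,"dy":0,"dz":2.5,"rx":0,"ry":0,"rz":0,"hand":1},{"dx":0,"dy":0,"dz":2.5,"rx":0,"ry":0,"rz":0,"hand":1},{"dx":0,"dy":0,"dz":0,"rx":0,"ry":0,"rz":0,"hand":1}]'
python3 -m inch '[{"dx":0,"dy":0,"dz":2.5,"rx":0,"ry":0,"rz":0,"hand":1},{"dx":0,"dy":0,"dz":2.5,"rx":0,"ry":0,"rz":0,"hand":1},{"dx":0,"dy":0,"dz":0,"rx":0,"ry":0,"rz":0,"hand":1}]'
python3 plan.py .5217 .1866 .14 161.3
```

```text
clock: 14.75
position: [0.5222, 0.1891, 0.1596]
tool_rot: [3.141, 0.0, 2.816]
force: [3.7, 3.4, -3.9]
grip_width: 0.0073
clock: 15.05
position: [0.5222, 0.1891, 0.1545]
tool_rot: [3.141, 0.0, 2.816]
force: [2.4, 4.0, -4.9]
grip_width: 0.0068
clock: 15.35
position: [0.5222, 0.1891, 0.1495]
tool_rot: [3.141, 0.0, 2.816]
force: [1.8, 2.5, -4.7]
grip_width: 0.0073
clock 15.35 pos [0.5222 0.1891 0.1495] rot [1.7997e+02 2.0000e-02 1.6133e+02] q [-0.59  0.52  0.19  1.87 -0.14  0.76  0.92] F [ 1.78  2.53 -4.68] g 0.0073
tool shift mm [-0.3 -2.5  9.5]
rotvec [0.0006 0.0003 0.0006]
```

```bash

python3 -m inch '[{"dx":0,"dy":0,"dz":2,"rx":0,"ry":0,"rz":0,"hand":1},{"dx":0,"dy":0,"dz":2,"rx":0,"ry":0,"rz":0,"hand":1},{"dx":0,"dy":0,"dz":0,"rx":0,"ry":0,"rz":0,"hand":1},{"dx":0,"dy":0,"dz":0,"rx":0,"ry":0,"rz":0,"hand":0.5},{"dx":0,"dy":0,"dz":0,"rx":0,"ry":0,"rz":0,"hand":0.5},{"dx":0,"dy":0,"dz":0,"rx":0,"ry":0,"rz":0,"hand":0.5}]'
python3 plan.py .5217 .1866 .195 161.3; python3 look.py 6; python3 - <<'E'
import cv2
p=cv2.imread("pics/scene6.png"); cv2.imwrite("pics/s6z.png",cv2.resize(cv2.convertScaleAbs(p[145:225,305:375],alpha=1.8),None,fx=7.4,fy=7.4,interpolation=cv2.INTER_NEAREST))
E
```

```text
clock: 15.95
position: [0.522, 0.1886, 0.1458]
tool_rot: [3.142, 0.0, 2.816]
force: [-0.2, 1.5, 0.6]
grip_width: 0.0215
clock 15.95 pos [0.522  0.1886 0.1458] rot [1.8000e+02 1.0000e-02 1.6132e+02] q [-0.59  0.53  0.19  1.87 -0.14  0.75  0.92] F [-0.21  1.49  0.57] g 0.0215
tool shift mm [ -0.3  -2.  -49.2]
rotvec [0.     0.0001 0.0003]
```

View pics/s6z.png

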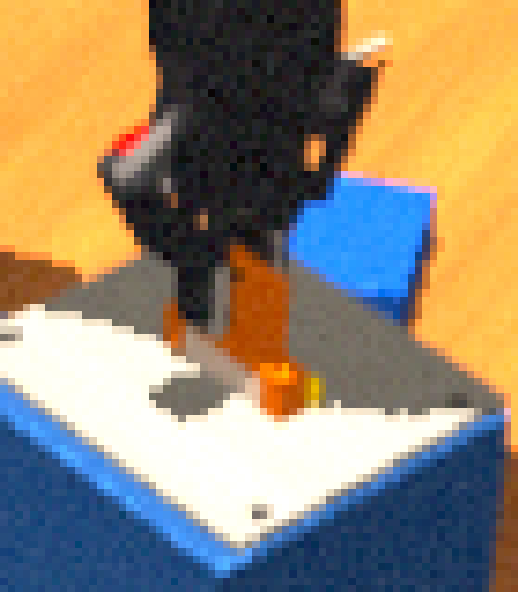

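Released: the picture shows it standing upright in the slot at about (265,330) in the zoom, shoulders still above the plate. I'll rise, close the fingers and push on the tab top.

```bash

python3 -m inch '[{"dx":0,"dy":0,"dz":-10,"rx":0,"ry":0,"rz":0,"hand":0.5},{"dx":0,"dy":0,"dz":-20,"rx":0,"ry":0,"rz":0,"hand":0.5},{"dx":0,"dy":0,"dz":-22,"rx":0,"ry":0,"rz":0,"hand":0.5},{"dx":0,"dy":0,"dz":0,"rx":0,"ry":0,"rz":0,"hand":1},{"dx":0,"dy":0,"dz":0,"rx":0,"ry":0,"rz":0,"hand":1},{"dx":0,"dy":0,"dz":0,"rx":0,"ry":0,"rz":0,"hand":1},{"dx":0,"dy":0,"dz":0,"rx":0,"ry":0,"rz":0,"hand":1}]'
python3 plan.py .5217 .1866 .18 161.3; python3 look.py 7; python3 - <<'E'
import cv2
p=cv2.imread("pics/scene7.png"); cv2.imwrite("pics/s7z.png",cv2.resize(cv2.convertScaleAbs(p[145:225,305:375],alpha=1.8),None,fx=7.4,fy=7.4,interpolation=cv2.INTER_NEAREST))
E
```

```text
clock: 16.75
position: [0.5219, 0.1889, 0.1973]
tool_rot: [3.142, -0.0, 2.816]
force: [0.4, -0.3, -1.5]
grip_width: -0.0003
clock 16.75 pos [0.5219 0.1889 0.1973] rot [ 1.8000e+02 -1.0000e-02  1.6133e+02] q [-0.61  0.46  0.21  1.83 -0.12  0.86  0.91] F [ 0.35 -0.33 -1.52] g -0.0003
tool shift mm [-0.6 -2.3 17.3]
rotvec [ 0.     -0.0002  0.0006]
```

View pics/s7z.png

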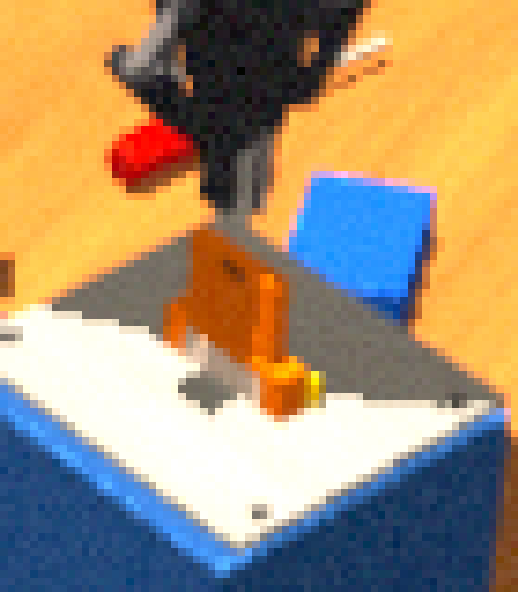

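The cartridge stays put, and the closed fingers are just above its tab top at about (235,230). Now the pressing.

```bash

python3 -m inch '[{"dx":0,"dy":0,"dz":6,"rx":0,"ry":0,"rz":0,"hand":1},{"dx":0,"dy":0,"dz":5,"rx":0,"ry":0,"rz":0,"hand":1},{"dx":0,"dy":0,"dz":2,"rx":0,"ry":0,"rz":0,"hand":1},{"dx":0,"dy":0,"dz":2,"rx":0,"ry":0,"rz":0,"hand":1},{"dx":0,"dy":0,"dz":0,"rx":0,"ry":0,"rz":0,"hand":1}]'
python3 -m inch '[{"dx":0,"dy":0,"dz":1.5,"rx":0,"ry":0,"rz":0,"hand":1},{"dx":0,"dy":0,"dz":1.5,"rx":0,"ry":0,"rz":0,"hand":1},{"dx":0,"dy":0,"dz":0,"rx":0,"ry":0,"rz":0,"hand":1}]'
python3 -m inch '[{"dx":0,"dy":0,"dz":1.5,"rx":0,"ry":0,"rz":0,"hand":1},{"dx":0,"dy":0,"dz":1.5,"rx":0,"ry":0,"rz":0,"hand":1},{"dx":0,"dy":0,"dz":0,"rx":0,"ry":0,"rz":0,"hand":1}]'
```

```text
clock: 17.35
position: [0.5221, 0.189, 0.1826]
tool_rot: [3.141, 0.0, 2.816]
force: [-0.2, -0.6, 0.7]
grip_width: 0.0002
clock: 17.65
position: [0.5222, 0.1891, 0.1797]
tool_rot: [3.141, 0.0, 2.816]
force: [-0.6, 0.2, 0.2]
grip_width: -0.0001
clock: 17.95
position: [0.5222, 0.1891, 0.1768]
tool_rot: [3.141, 0.0, 2.816]
force: [-0.2, 0.4, 0.5]
grip_width: 0.0002
```

```bash

python3 -m inch '[{"dx":0,"dy":0,"dz":1.5,"rx":0,"ry":0,"rz":0,"hand":1},{"dx":0,"dy":0,"dz":1.5,"rx":0,"ry":0,"rz":0,"hand":1},{"dx":0,"dy":0,"dz":0,"rx":0,"ry":0,"rz":0,"hand":1}]'
python3 -m inch '[{"dx":0,"dy":0,"dz":1.5,"rx":0,"ry":0,"rz":0,"hand":1},{"dx":0,"dy":0,"dz":1.5,"rx":0,"ry":0,"rz":0,"hand":1},{"dx":0,"dy":0,"dz":0,"rx":0,"ry":0,"rz":0,"hand":1}]'
python3 look.py 8; python3 - <<'E'
import cv2
p=cv2.imread("pics/scene8.png"); cv2.imwrite("pics/s8z.png",cv2.resize(cv2.convertScaleAbs(p[145:225,305:375],alpha=1.8),None,fx=7.4,fy=7.4,interpolation=cv2.INTER_NEAREST))
E
```

```text
clock: 18.25
position: [0.5223, 0.1891, 0.1738]
tool_rot: [3.141, 0.001, 2.816]
force: [-0.2, -0.5, 1.0]
grip_width: -0.0001
clock: 18.55
position: [0.5222, 0.1891, 0.1707]
tool_rot: [3.141, 0.0, 2.816]
force: [0.8, -0.1, 1.1]
grip_width: -0.0001
```

View pics/s8z.png

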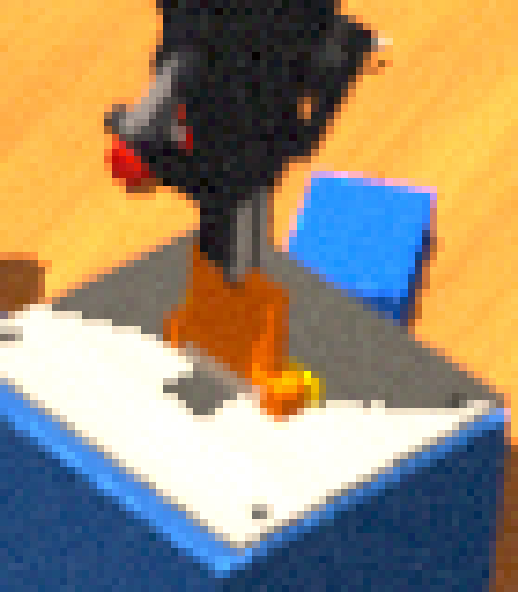

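The cartridge is going down under the fingertips with about 2 to 3 N. Carrying on.

```bash

python3 -m inch '[{"dx":0,"dy":0,"dz":2,"rx":0,"ry":0,"rz":0,"hand":1},{"dx":0,"dy":0,"dz":2,"rx":0,"ry":0,"rz":0,"hand":1},{"dx":0,"dy":0,"dz":2,"rx":0,"ry":0,"rz":0,"hand":1},{"dx":0,"dy":0,"dz":2,"rx":0,"ry":0,"rz":0,"hand":1},{"dx":0,"dy":0,"dz":0,"rx":0,"ry":0,"rz":0,"hand":1}]'
python3 -m inch '[{"dx":0,"dy":0,"dz":2,"rx":0,"ry":0,"rz":0,"hand":1},{"dx":0,"dy":0,"dz":2,"rx":0,"ry":0,"rz":0,"hand":1},{"dx":0,"dy":0,"dz":2,"rx":0,"ry":0,"rz":0,"hand":1},{"dx":0,"dy":0,"dz":2,"rx":0,"ry":0,"rz":0,"hand":1},{"dx":0,"dy":0,"dz":0,"rx":0,"ry":0,"rz":0,"hand":1}]'
python3 -m inch '[{"dx":0,"dy":0,"dz":2,"rx":0,"ry":0,"rz":0,"hand":1},{"dx":0,"dy":0,"dz":2,"rx":0,"ry":0,"rz":0,"hand":1},{"dx":0,"dy":0,"dz":2,"rx":0,"ry":0,"rz":0,"hand":1},{"dx":0,"dy":0,"dz":0,"rx":0,"ry":0,"rz":0,"hand":1}]'
python3 plan.py .5217 .1866 .139 161.3
python3 look.py 9; python3 - <<'E'
import cv2
p=cv2.imread("pics/scene9.png"); cv2.imwrite("pics/s9z.png",cv2.resize(cv2.convertScaleAbs(p[145:225,305:375],alpha=1.8),None,fx=7.4,fy=7.4,interpolation=cv2.INTER_NEAREST))
E
```

```text
clock: 19.15
position: [0.5221, 0.189, 0.1625]
tool_rot: [3.141, 0.0, 2.816]
force: [0.2, -0.3, -0.2]
grip_width: 0.0002
clock: 19.65
position: [0.5222, 0.1891, 0.1545]
tool_rot: [3.141, 0.0, 2.816]
force: [-0.4, 0.1, -0.1]
grip_width: -0.0001
clock: 20.05
position: [0.5221, 0.1891, 0.1485]
tool_rot: [3.141, 0.0, 2.816]
force: [0.2, 0.7, -0.7]
grip_width: -0.0001
clock 20.05 pos [0.5221 0.1891 0.1485] rot [1.7997e+02 1.0000e-02 1.6133e+02] q [-0.59  0.53  0.19  1.87 -0.14  0.76  0.92] F [ 0.16  0.69 -0.7 ] g -0.0001
tool shift mm [-0.4 -2.5  9.5]
rotvec [0.0006 0.0002 0.0006]
```

View pics/s9z.png

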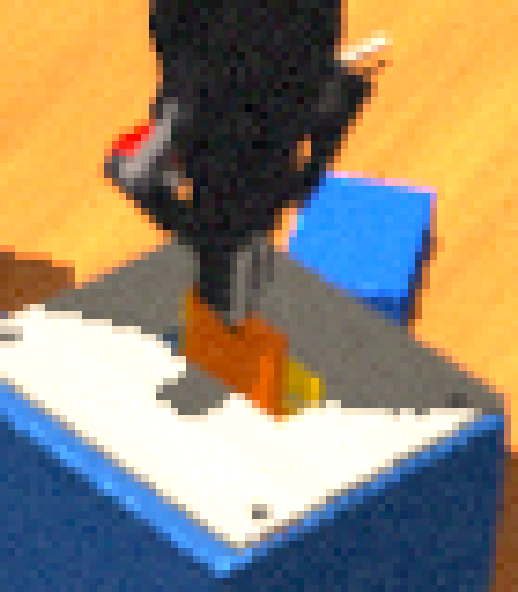

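Only the tab is above the plate now, top about 28 mm up. I'll push about 10 mm more, stopping short of the fence top at z = 0.132.

```bash

python3 -m inch '[{"dx":0,"dy":0,"dz":2,"rx":0,"ry":0,"rz":0,"hand":1},{"dx":0,"dy":0,"dz":2,"rx":0,"ry":0,"rz":0,"hand":1},{"dx":0,"dy":0,"dz":2,"rx":0,"ry":0,"rz":0,"hand":1},{"dx":0,"dy":0,"dz":0,"rx":0,"ry":0,"rz":0,"hand":1}]'
python3 -m inch '[{"dx":0,"dy":0,"dz":1.5,"rx":0,"ry":0,"rz":0,"hand":1},{"dx":0,"dy":0,"dz":1.5,"rx":0,"ry":0,"rz":0,"hand":1},{"dx":0,"dy":0,"dz":1.5,"rx":0,"ry":0,"rz":0,"hand":1},{"dx":0,"dy":0,"dz":0,"rx":0,"ry":0,"rz":0,"hand":1},{"dx":0,"dy":0,"dz":0,"rx":0,"ry":0,"rz":0,"hand":1}]'
python3 look.py 10; python3 - <<'E'
import cv2
p=cv2.imread("pics/scene10.png"); cv2.imwrite("pics/s10z.png",cv2.resize(cv2.convertScaleAbs(p[145:225,305:375],alpha=1.8),None,fx=7.4,fy=7.4,interpolation=cv2.INTER_NEAREST))
E
```

```text
clock: 20.55
position: [0.522, 0.1889, 0.1424]
tool_rot: [3.141, 0.0, 2.816]
force: [0.6, -0.2, -0.3]
grip_width: -0.0001
clock: 21.05
position: [0.5222, 0.189, 0.1383]
tool_rot: [3.141, 0.0, 2.816]
force: [0.5, -0.1, -0.3]
grip_width: 0.0004
```

View pics/s10z.png

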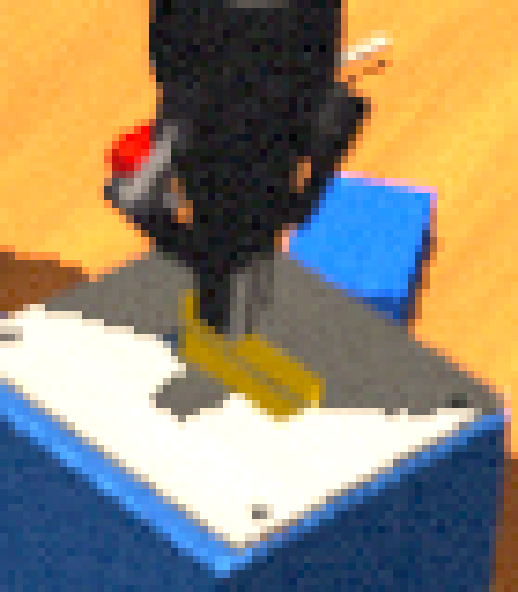

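The cartridge has dropped: only the fence and the empty slot show. I'll raise the arm clear, check, and hand in.

```bash

python3 -m inch '[{"dx":0,"dy":0,"dz":-15,"rx":0,"ry":0,"rz":0,"hand":1},{"dx":0,"dy":0,"dz":-30,"rx":0,"ry":0,"rz":0,"hand":1},{"dx":0,"dy":-20,"dz":-40,"rx":0,"ry":0,"rz":0,"hand":1},{"dx":40,"dy":-20,"dz":-40,"rx":0,"ry":0,"rz":0,"hand":1},{"dx":40,"dy":0,"dz":-20,"rx":0,"ry":0,"rz":0,"hand":1},{"dx":0,"dy":0,"dz":0,"rx":0,"ry":0,"rz":0,"hand":1},{"dx":0,"dy":0,"dz":0,"rx":0,"ry":0,"rz":0,"hand":1}]'
python3 look.py 11; python3 - <<'E'
from h import *
a=cv2.imread("pics/scene0.png");b=cv2.imread("pics/scene11.png")
for n in("black_center","white_center","orange_center"):
    print(n,bot.tip_of("scene",n)[:2])
E
```

```text
clock: 21.85
position: [0.4408, 0.1782, 0.2774]
tool_rot: [3.139, 0.001, 2.817]
force: [-0.1, -0.2, -0.8]
grip_width: -0.0002
black_center [{'centre': [293.2, 280.1], 'score': 0.74}]
white_center [{'centre': [278.4, 291.0], 'score': 0.97}, {'centre': [187.6, 333.9], 'score': 0.7}]
orange_center [{'centre': [275.2, 286.5], 'score': 0.34}, {'centre': [294.2, 282.9], 'score': 0.28}]
```

View pics/scene11.png

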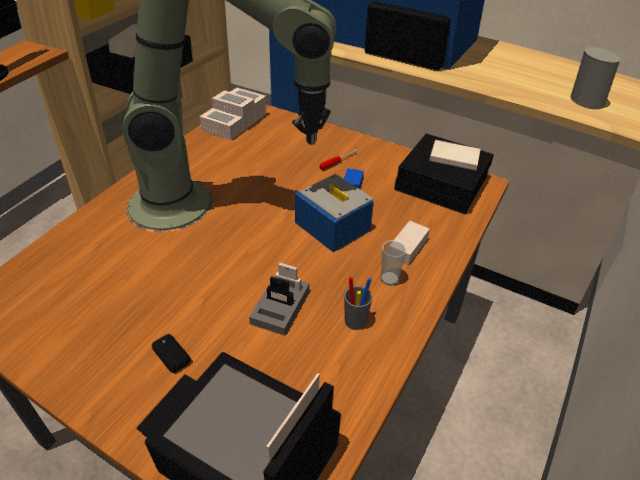

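The orange cartridge is gone from view and its pocket at (270,315) is empty. Black and white are within 2 px of where they started, the other objects look unmoved, and the arm is clear.

```bash
python3 -m inch '[{"dx":0,"dy":0,"dz":0,"rx":0,"ry":0,"rz":0,"hand":1},{"dx":0,"dy":0,"dz":0,"rx":0,"ry":0,"rz":0,"hand":1},{"dx":0,"dy":0,"dz":0,"rx":0,"ry":0,"rz":0,"hand":1}]'; python3 -c "
from workcell import bot
print(bot.job_done())"
```

```text
clock: 22.4
position: [0.441, 0.1777, 0.2765]
tool_rot: [3.141, 0.0, 2.816]
force: [-0.4, 1.2, -0.1]
grip_width: -0.0002
the job is handed in; nothing more can be done
None
```

The orange cartridge is posted tab end up and dropped inside the blue box, and the job is handed in at about 22 s. No verdict was reported.

**How it went in:** I gripped it by its tab, lifted it out and carried it to the box. I felt for the yellow fence with about 2 N, then fed it past the roller to about 40 mm deep. After letting go, I pushed its top with closed fingers until it dropped. The highest wrist force I read was about 6 N, against the 25 N limit.

**Last checks:**
- **Cartridge:** the slot and the orange pocket are empty in the final picture. I can't see inside the box, so its rest there is inferred from it having dropped through.
- **Other objects:** the black and white cartridges are within 2 px of where they started. The other objects look unmoved, judged by eye. The arm was clear of everything.

**What disagreed:**
- **Scene camera:** it was off by about 2 px against both the top camera and the robot's fingers, so I worked from the top camera.
- **Slot position:** the touch put the slot about 2 mm further in +y than the picture did, and I followed the touch.
- **Vertical wrist force:** it read slightly negative (about -4 to -5 N) while gripping past the roller, where I expected a push up.
- **Orange detection:** the finder still gave two weak hits (0.34 and 0.28) at the white and black cartridges, which I took as false.

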